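# Lever open the shielded sample box

### The job

Open the small shielded box by its lever and hold it open, using only touch, with nothing grasped or picked up: first push the red safety block by its upright peg all the way along its track, so that it no longer stands under the lever; then press the blue pad at the lever's long end all the way down, so that the short end raises the heavy yellow flap. The program finishes while holding: keep the pad pressed down, so that the flap stays raised by the lever alone. Do not touch the flap, do not lift the lever out of its cradle, and leave the beaker, the marker pen and the roll of tape where they are.

Things in the scene. Friction and masses are not known exactly. Their poses are not given: they have to be found in the camera images.
- station: Fixed grey foot plate that carries everything. Origin on the bench, straight below the lever's pivot; z up. The lever's long arm runs along -x, the short arm along +x; the dark steel box (130 x 124 mm, 78 mm high) is centred at x 40, y 88 mm. The cradle posts at the pivot reach 96 mm up. A rubber stop, top 35 mm above the bench, stands at x -180, y 0 mm, under the blue pad.
- lever: Loose steel lever, bar 18 mm wide, 12 thick; origin on its pivot pin, which lies in an open-topped cradle 75 mm above the bench. The long arm (180 mm to the pad) slopes up 0.22 rad at rest; the short end rests under an ear on the flap's side. Fully pressed it has turned about 0.41 rad and meets the rubber stop; it takes 5 to 11 N on the pad and rises again when released.
- press_pad (a point): Centre of the upper face of the blue round pad (40 mm diameter) at the lever's long end: about 121 mm above the bench at rest, about 50 mm when pressed fully down. It moves on an arc about the pivot; its horizontal position shifts by no more than 6 mm.
- push_peg (a point): Point on the axis of the red upright peg (14 mm diameter, top 88 mm above the bench), 60 mm above the bench. The peg is fixed to the red safety block: it stands 70 mm from the centre of the tall part (28 x 26 mm, 83 mm high) towards the station's -y. Push the peg from its far side, along the station's +y.
- safety_block (a joint): Travel of the red safety block (m) along the station's +y: 0 to 0.006 at the start, where it stands under the lever's long arm 100 mm from the pivot and blocks it; 0.045 at the end of its track, clear of the lever. It moves with about 2 N of friction and stays where it is left.
- flap (a joint): Opening of the yellow flap (rad): 0 shut, about 0.75 when the lever is pressed fully down. Its hinge is level, along the box's side farthest along the station's +x. It falls shut when the lever is released.
- flap_top (a point): The heavy yellow flap (132 x 126 x 16 mm, about 1.2 kg) that covers the box, top 95 mm above the bench when shut. This point: centre of its upper face.
- beaker: Small glass beaker, 57 mm diameter, 70 mm high; origin at the centre of its underside. A bystander.
- marker: Marker pen lying flat, green cap and white body, 135 mm long along its y, 17 mm thick; origin under its centre. A bystander.
- tape_roll: Roll of tan tape lying flat, 104 mm across, 25 mm high; origin under its centre. A bystander.

How it is judged:
By the outcome, as a careful person would: the job done as asked, in the order asked, and still so for the second after the job is handed in, while the arm keeps its last pose, push and grip.
It also fails if it takes over 38 s, if anything falls off the work surface, if the arm or the gripper's body presses on something with over 40 N, if the wrist force passes 120 N, or if a joint passes its speed limit or range.

### The arm

A 6-joint arm with a two-finger parallel gripper is mounted at the origin on a cart in front of the work surface, level with it; the furniture and walls round the work are solid. World frame = base frame: x ahead of the robot, y to its left, z up, the work surface at z = 0. Lengths are in mm, angles in rad, forces in N, time in s.
With the tool pointing down it reaches from about 200 to 875 mm from the base axis. Payload 3.4 kg.
Tool frame: the origin (TCP) lies midway between the tips of the shut fingers; the grasp point (between the pads) lies 19 mm behind it; z points along the fingers, y is the line along which they close (so a half turn about z gives the same grasp; the last joint's range is limited). The gripper opens to 94 mm and grips with 3 to 60 N. Pads are 16 mm wide; open, the fingers measure 119 mm over their backs; the gripper's body (75 mm by 177 mm) begins 78 mm behind the grasp point.
Start: joints at [-1.303, 0.276, 1.505, -0, 1.361, -0.121], TCP at [217.972, -532.122, 205.493] pointing down, gripper open.
Joint ranges: [-2.89, 2.89], [-0.75, 2.08], [0.22, 2.7], [-1.18, 4.32], [0.11, 2.71], [-2.7, 2.7]. Speed limits (rad/s): [2.57, 2.57, 3.14, 3.14, 3.14, 3.14].

### API

Orientations are given as a unit quaternion [x, y, z, w].
In Python, from workcell import bot gives the robot as it stands.
- The arm moves only by the shell command python3 -m handwheel 'ROWS' [FORCE]. ROWS is JSON, one flat list of numbers, 5 for each row, row after row: the shift along the tool's x, y, z in m, then the turn about the tool's z in degrees, then the closure in counts, from 0 (fully open) to 255 (shut). A call has 1 to 20 rows; each row shifts and turns the commanded pose from where the row before left it, along the tool's axes as they then stand; what a row does not reach is not made up. A row lasts 1/8 s, in which the tool goes at most 62.5 mm and 10.7 degrees, less where a joint would pass 70% of its speed; a pose out of reach is approached as far as the arm can. A call is refused whole if a number of a shift passes 0.0625 or a number of a turn 10.7, either way. A call with a gripper value outside its range is refused whole. The fingers move at their own pace and stop on an object; FORCE is the grip in N (left out, the last holds). Time passes only in rows, so rows that do not move let the fingers close. It gives the time, the measured TCP pose, the force, the opening and the grip force at its end, in the units of the state.
- bot.get_state(): the state, without advancing time (a new reading comes with each control period).
- bot.read_camera(name): name is "scene" or "top"; returns (picture, depth): 480x640x3 uint8, red, green, blue; 480x640 float32, mm along the optical axis (not along the pixel's ray), 0 where there is no reading.
- bot.calibration(name): a dict with "mtx" (3x3 intrinsics, pixels), "k1" (the pictures are not rectified: a ray, as slopes to the right and down, at radius r is drawn at 1 + k1 r^2 times it, then the intrinsics apply), "eye" and "attitude" of the camera in the world. Camera axes: x right, y down, z forward; pixel columns grow to the right and rows downward; lengths in mm; the calibration is good to about 2 mm. A picture is of the moment at which its call begins. calibration takes no time and is no camera call.
- bot.job_done(): hands the job in; it is judged then, once.
The state is a dict: "t": time; "q": joint angles; "qd": joint speeds; "effort": joint torques, N m; "position": TCP position; "tcp_rot": TCP orientation; "ft_force": force on the tool from outside, world axes, zero at the start; "ft_torque": the same for the moment, N m; "finger_gap": opening from 0.0 (shut) to 1.0 (fully open); "finger_force": force on a finger pad.
Only numpy, scipy, OpenCV 4.12 (cv2) and the standard library are available. Lean on these libraries where they do the work, as an engineer would, in place of code of your own. Each camera call takes 0.05 s, during which the arm holds its last target. There are 200 camera calls.

## Working session

There is one attempt and no reset: what is moved stays moved. The work goes in short steps, Python scripts to look and compute and a shell command to move; the robot and the scene stay as the last step left them, time stands still between calls to the robot, and variables do not carry over. Pictures are saved under pics/ and viewed, at most 10 in all, crops included, and the job is handed in when it is done.

```bash
mkdir -p pics; ls; cat > h.py <<'E'
import numpy as np, cv2
from workcell import bot
from scipy.spatial.transform import Rotation as R
def att(c):
    a=np.array(c["attitude"],float)
    return a if a.shape==(3,3) else R.from_quat(a).as_matrix()
def cloud(name,d):
    c=bot.calibration(name); K=np.array(c["mtx"],float).reshape(3,3); k=float(c["k1"])
    v,u=np.mgrid[:480,:640].astype(np.float32)
    p=cv2.undistortPoints(np.stack([u.ravel(),v.ravel()],1)[:,None].astype(np.float64),K,np.array([k,0,0,0,0.]))[:,0]
    z=d.ravel(); P=np.c_[p*z[:,None],z]@att(c).T+np.array(c["eye"])
    return P.reshape(480,640,3)
E
python3 - <<'E'
from h import *
for n in("scene","top"):
    im,d=bot.read_camera(n); np.savez(f"{n}0.npz",im=im,d=d); cv2.imwrite(f"pics/{n}0.png",im[...,::-1]); print(n,bot.calibration(n))
print(bot.get_state())
E
```

```text
pics
scene {'mtx': array([[594.1231933 ,   0.        , 317.72590961],
       [  0.        , 594.1231933 , 249.55245772],
       [  0.        ,   0.        ,   1.        ]]), 'k1': -0.2001968456483804, 'eye': array([-244.53011686,  440.44681772, 1164.0363615 ]), 'attitude': array([-0.49188561,  0.79947927, -0.29558189,  0.17751842])}
top {'mtx': array([[586.74409066,   0.        , 312.9425508 ],
       [  0.        , 586.74409066, 233.09118086],
       [  0.        ,   0.        ,   1.        ]]), 'k1': 0.026104665502632417, 'eye': array([ 492.68002827,    2.38557747, 1286.08693558]), 'attitude': array([ 0.71228653, -0.70079217,  0.01856455, -0.03454851])}
{'t': 0.1, 'q': array([-1.30301935e+00,  2.76530777e-01,  1.50595159e+00,  5.07589066e-06,
        1.36069626e+00, -1.21024762e-01]), 'qd': array([ 0.00178485, -0.00360775, -0.00100362, -0.00030529,  0.00037821,
       -0.00136422]), 'effort': array([ 6.28456492e-04, -4.05460274e+01, -2.37781405e+01,  7.03870738e-02,
        2.98636383e-02, -5.50426307e-05]), 'position': array([ 217.82623042, -531.62322787,  204.71368843]), 'tcp_rot': array([ 9.81163379e-01,  1.93178144e-01, -5.56589043e-05, -7.91032981e-04]), 'ft_force': array([-0.0051471 ,  0.14305346,  0.38751162]), 'ft_torque': array([ 0.0431941 , -0.02423851,  0.01230704]), 'finger_force': 0.0, 'finger_gap': 1.0045827010666897}
```

View pics/scene0.png

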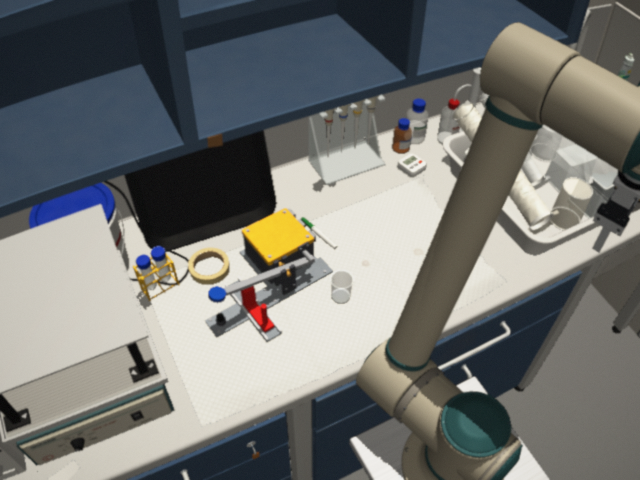

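View pics/top0.png

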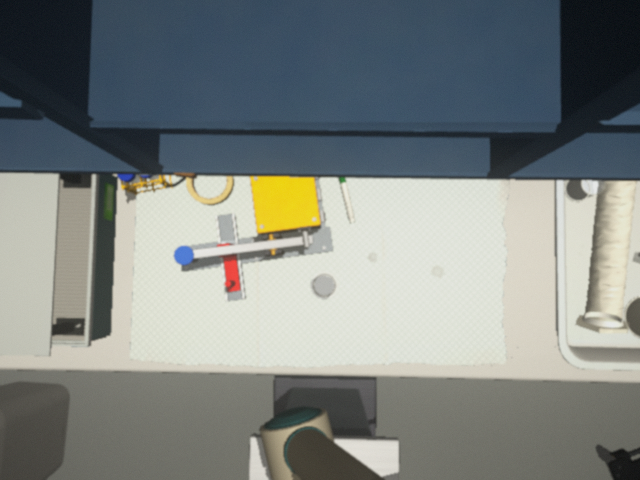

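The scene view shows the blue pad at (217,294), the red block and peg at about (255,310), the yellow flap at (280,237), the beaker at (341,287), the tape at (208,265) and the pen at (320,232). In the top view the pad is at (184,255), the peg at (232,284) and the flap at (285,205). The shelf overhangs the rear of the bench.

```bash
python3 - <<'E'
from h import *
for n in("scene","top"):
    f=np.load(n+"0.npz"); im,d=f["im"],f["d"]; P=cloud(n,d)
    hsv=cv2.cvtColor(im,cv2.COLOR_RGB2HSV); H,S,V=[hsv[...,i] for i in range(3)]
    roi=np.zeros((480,640),bool)
    if n=="scene": roi[215:350,190:350]=1
    else: roi[175:310,140:360]=1
    roi&=d>0
    def st(l,m):
        q=P[m&roi]; print(n,l,len(q),np.median(q,0).round(1),q.mean(0).round(1),q.min(0).round(),q.max(0).round())
    blue=(H>100)&(H<125)&(S>150); st("pad",blue)
    red=((H<6)|(H>174))&(S>150); st("red",red)
    for lo,hi in((15,35),(70,81),(81,86),(86,95)): 
        st(f"red z{lo}-{hi}",red&(P[...,2]>lo)&(P[...,2]<hi)) if (red&roi&(P[...,2]>lo)&(P[...,2]<hi)).any() else 0
    ye=(H>20)&(H<32)&(S>180)&(P[...,2]>85); st("flap",ye)
    q=P[ye&roi]; r=cv2.minAreaRect(q[:,:2].astype(np.float32)); print(r)
    vis=P[(d>0)]; 
    if n=="top": print("shelf front edge", P[176,300],P[170,300],P[140,300],P[100,300])
    # lever: grey between pad and cradle with z 70..125
    lev=(S<60)&(P[...,2]>70)&(P[...,2]<125)&roi; st("lever",lev)
    if lev.sum()>10:
        q=P[lev&roi]; print(cv2.fitLine(q.astype(np.float32),cv2.DIST_HUBER,0,.01,.01).ravel())
E
```

```text
scene pad 181 [527.7 286.5 120.5] [528.3 286.4 120.4] [511. 268. 113.] [549. 304. 127.]
scene red 600 [515.9 208.3  28.5] [506.3 209.   40.8] [457. 178.  10.] [550. 226.  95.]
scene red z15-35 314 [504.9 208.4  20.9] [501.  208.   21.8] [457. 187.  15.] [550. 226.  34.]
scene red z70-81 55 [532.9 209.3  76.5] [515.7 210.9  76.2] [469. 199.  70.] [545. 225.  81.]
scene red z81-86 33 [533.4 208.3  83.7] [518.4 210.1  83.4] [469. 198.  81.] [541. 223.  86.]
scene red z86-95 24 [475.7 202.7  88.5] [481.8 204.6  88.5] [469. 197.  86.] [535. 221.  90.]
scene flap 1902 [646.3  91.6  95.5] [646.6  90.8  95.5] [580.  16.  88.] [716. 160. 103.]
((650.0404052734375, 89.34703063964844), (127.23928833007812, 130.4595947265625), 9.363944053649902)
scene lever 1089 [549.  132.1  90. ] [555.3 137.7  90.2] [448. -19.  70.] [698. 307. 124.]
[-2.2006012e-01  9.6298856e-01  1.5564904e-01  5.5037396e+02
  1.6292796e+02  9.2677849e+01]
top pad 219 [532.5 286.7 120.5] [534.5 287.9 120.7] [516. 272. 113.] [691. 372. 128.]
top red 344 [498.5 204.   21.1] [497.2 204.9  25.3] [462. 189.  12.] [531. 223.  93.]

[... 220 characters left out ...]
 [477.5 199.6  84.3] [474. 198.  82.] [480. 205.  86.]
top red z86-95 19 [475.9 201.9  88.2] [476.4 202.4  88.7] [472. 199.  87.] [482. 206.  93.]
top flap 3201 [643.7  90.5  95.3] [643.9  91.2  99.4] [582.  18.  86.] [697. 390. 435.]
((639.296142578125, 204.2244415283203), (114.75385284423828, 371.68841552734375), 0.38320526480674744)
shelf front edge [640.23643838  42.6031421  434.96849916] [646.3288821   42.04733169 450.17477185] [690.25232512  42.88345293 449.74760214] [671.0295566   31.30654201 704.51088901]
top lever 1434 [553.6 132.2  90.4] [560.4 137.9  90.4] [448. -21.  70.] [700. 387. 124.]
[-1.7641492e-01  9.7039902e-01  1.6493496e-01  5.5188196e+02
  1.6467511e+02  9.3117851e+01]
```

Both views agree: pad top z≈120.5, peg top z≈88.5, flap top z≈95.5, and pad to flap 229 mm (231 expected). Station yaw is about -81°, so +y is (0.988, 0.156), and the peg is at (476, 202). I'll turn tool x to point along station +y, shut the fingers and move to a spot behind the peg.

```bash
python3 -m handwheel '[0,0,0,6.7,255, 0,0,0,6.6,255, 0.01,-0.02,0,0,255, 0.0186,-0.038,0,0,255, 0.0186,-0.038,0,0,255, 0.0186,-0.038,0,0,255, 0.0186,-0.038,0,0,255, 0.0186,-0.038,0,0,255, 0.0186,-0.038,0,0,255, 0.0186,-0.038,0,0,255, 0.0186,-0.038,0,0,255, 0.0186,-0.038,0,0,255, 0.0186,-0.038,0,0,255, 0.0186,-0.038,0,0,255, 0.0186,-0.038,0,0,255, 0.0186,-0.038,0,0,255, 0.0186,-0.038,0,0,255, 0.0186,-0.038,0,0,255, 0.0186,-0.038,0,0,255, 0.0186,-0.038,0,0,255]' 20
cat > w.py <<'E'
from h import *
import sys
s=bot.get_state(); r=R.from_quat(s["tcp_rot"]); t=np.array(list(map(float,sys.argv[1:4])))
print(s["t"].__round__(2),s["position"].round(1),"F",s["ft_force"].round(1),"gap",round(s["finger_gap"],2),"yaw",np.degrees(np.arctan2(*r.as_matrix()[[1,0],0])).round(2),"zaxis",r.as_matrix()[:,2].round(3),"to go(tool mm)",r.inv().apply(t-s["position"]).round(1))
E
python3 w.py 441.4 196.5 52
```

```text
t: 2.6
position: [434.7, 178.5, 205.3]
tcp_rot: [0.997, 0.08, -0.0, 0.0]
ft_force: [-0.3, -0.7, 0.9]
finger_gap: 0.003
finger_force: 0.0
2.6 [434.7 178.5 205.3] F [-0.3 -0.7  0.9] gap 0.0 yaw 9.15 zaxis [-0.001 -0.    -1.   ] to go(tool mm) [  9.7 -16.7 153.3]
```

```bash
python3 -m handwheel '[0,-0.014,0,0,255, 0,0,0.02,0,255, 0,0,0.03,0,255, 0,0,0.03,0,255, 0,0,0.03,0,255, 0,0,0.025,0,255, 0,0,0.015,0,255, 0,0,0,0,255,0,0,0,0,255]'; python3 w.py 476 202 52
python3 - <<'E'
from h import *
im,d=bot.read_camera("scene"); cv2.imwrite("pics/s1.png",cv2.resize(im[200:370,180:400,::-1],None,fx=3.5,fy=3.5,interpolation=cv2.INTER_CUBIC))
E
```

```text
t: 3.72
position: [433.9, 190.2, 56.1]
tcp_rot: [0.997, 0.078, 0.0, 0.0]
ft_force: [-0.0, -0.3, 0.2]
finger_gap: 0.008
finger_force: 0.0
3.73 [433.9 190.2  56.1] F [-0.  -0.3  0.2] gap 0.01 yaw 9.0 zaxis [ 0.001 -0.    -1.   ] to go(tool mm) [43.4 -5.   4.2]
```

View pics/s1.png

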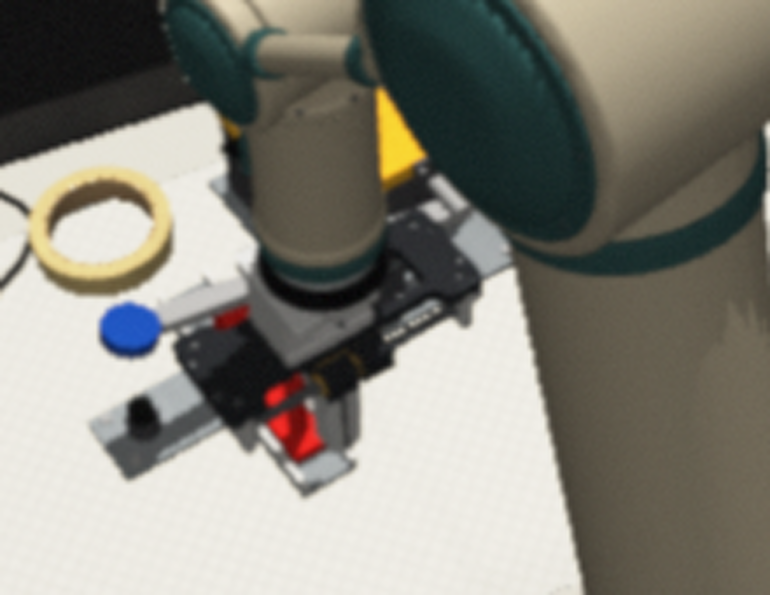

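The shut fingers stand just behind the red peg (about pixel (330,410) in the crop), and the gripper body is clear of the lever. Next I'll centre on the peg and push.

```bash
python3 -m handwheel '[0,-0.005,0,0,255, 0.01,0,0,0,255, 0.01,0,0,0,255, 0.006,0,0,0,255, 0.006,0,0,0,255, 0.006,0,0,0,255, 0.006,0,0,0,255, 0.006,0,0,0,255, 0.006,0,0,0,255, 0.004,0,0,0,255, 0,0,0,0,255]'; python3 w.py 476 202 52; python3 -m handwheel '[0.003,0,0,0,255, 0.003,0,0,0,255,0,0,0,0,255]';python3 w.py 476 202 52
```

```text
t: 5.15
position: [493.5, 204.8, 55.4]
tcp_rot: [0.997, 0.078, 0.001, 0.0]
ft_force: [-0.7, -0.2, -1.1]
finger_gap: 0.004
finger_force: 0.4
5.15 [493.5 204.8  55.4] F [-0.7 -0.2 -1.1] gap 0.0 yaw 8.97 zaxis [ 0.001  0.    -1.   ] to go(tool mm) [-17.7   0.1   3.4]
t: 5.52
position: [499.0, 205.7, 55.5]
tcp_rot: [0.997, 0.078, 0.0, 0.0]
ft_force: [-0.5, -1.2, -0.5]
finger_gap: 0.006
finger_force: 0.6
5.53 [499.  205.7  55.5] F [-0.5 -1.2 -0.5] gap 0.01 yaw 8.98 zaxis [ 0.001 -0.    -1.   ] to go(tool mm) [-23.3   0.1   3.4]
```

```bash
for i in 1; do python3 -m handwheel '[0.003,0,0,0,255,0,0,0,0,255]'; done; python3 w.py 476 202 52; python3 -m handwheel '[0.003,0,0,0,255,0,0,0,0,255]';python3 w.py 476 202 52
python3 - <<'E'
from h import *
im,d=bot.read_camera("scene"); cv2.imwrite("pics/s2.png",cv2.resize(im[200:370,180:400,::-1],None,fx=3.5,fy=3.5,interpolation=cv2.INTER_CUBIC))
E
```

```text
t: 5.78
position: [501.9, 206.2, 55.5]
tcp_rot: [0.997, 0.078, 0.0, 0.0]
ft_force: [-0.7, -0.0, -0.5]
finger_gap: 0.005
finger_force: 0.7
5.78 [501.9 206.2  55.5] F [-0.7 -0.  -0.5] gap 0.01 yaw 8.98 zaxis [ 0.001 -0.    -1.   ] to go(tool mm) [-26.2   0.1   3.4]
t: 6.02
position: [502.8, 206.3, 55.4]
tcp_rot: [0.997, 0.078, -0.002, 0.0]
ft_force: [-4.9, -1.4, 2.0]
finger_gap: 0.002
finger_force: 2.5
6.03 [502.8 206.3  55.4] F [-4.9 -1.4  2. ] gap 0.0 yaw 8.98 zaxis [-0.003 -0.001 -1.   ] to go(tool mm) [-27.1   0.1   3.5]
```

View pics/s2.png

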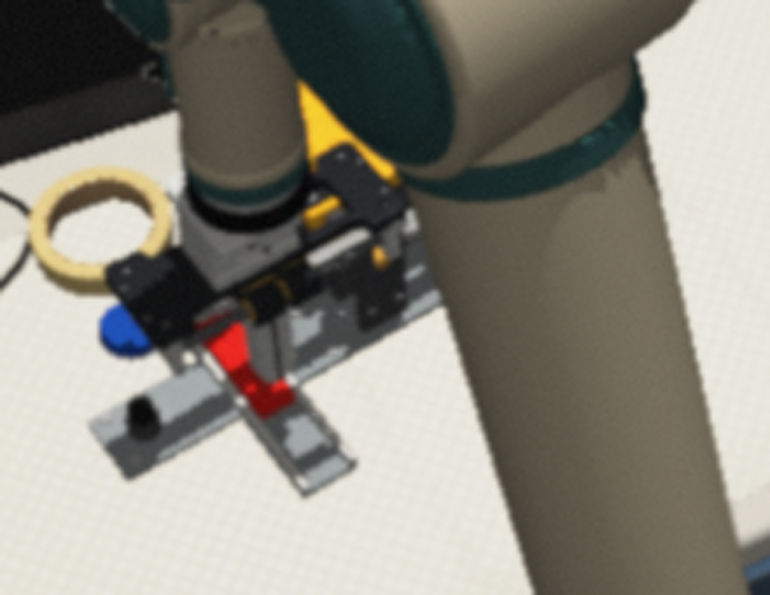

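The force rose as the block reached its end stop, with the block now past the lever. I'll push briefly to seat it, back off, rise and look from the top.

```bash
python3 -m handwheel '[0.003,0,0,0,255,0.001,0,0,0,255,0,0,0,0,255]'; python3 w.py 530 288 160; python3 -m handwheel '[-0.015,0,0,0,255,-0.025,0,0,0,255,0,0,-0.03,0,255,0,0,-0.05,0,255,0,0,-0.03,0,255,0,0,0,0,255]';python3 w.py 530 288 160
python3 - <<'E'
from h import *
im,d=bot.read_camera("top"); np.savez("top1.npz",im=im,d=d); cv2.imwrite("pics/t1.png",cv2.resize(im[170:330,120:370,::-1],None,fx=3,fy=3,interpolation=cv2.INTER_CUBIC))
P=cloud("top",d); hsv=cv2.cvtColor(im,cv2.COLOR_RGB2HSV)
m=(hsv[...,0]>100)&(hsv[...,0]<125)&(hsv[...,1]>150)&(abs(P[...,2]-120)<10); m[:215]=0;m[310:]=0; print(m.sum(),P[m].mean(0),P[m].min(0),P[m].max(0))
E
```

```text
t: 6.45
position: [502.8, 206.3, 55.3]
tcp_rot: [0.997, 0.078, -0.005, 0.001]
ft_force: [-11.7, -2.5, 9.8]
finger_gap: 0.005
finger_force: 5.9
6.45 [502.8 206.3  55.3] F [-11.7  -2.5   9.8] gap 0.0 yaw 8.98 zaxis [-0.011 -0.002 -1.   ] to go(tool mm) [  38.4  -76.4 -105.1]
t: 7.2
position: [471.7, 201.9, 168.3]
tcp_rot: [0.997, 0.078, 0.004, -0.001]
ft_force: [0.1, 0.4, -0.9]
finger_gap: 0.007
finger_force: 0.0
7.2 [471.7 201.9 168.3] F [ 0.1  0.4 -0.9] gap 0.01 yaw 8.98 zaxis [ 0.009  0.002 -1.   ] to go(tool mm) [ 70.9 -75.9   9. ]
104 [539.32153431 290.26851259 120.86169257] [528.07323789 274.34871298 111.7239762 ] [548.46338633 303.40184878 126.46703167]
```

View pics/t1.png

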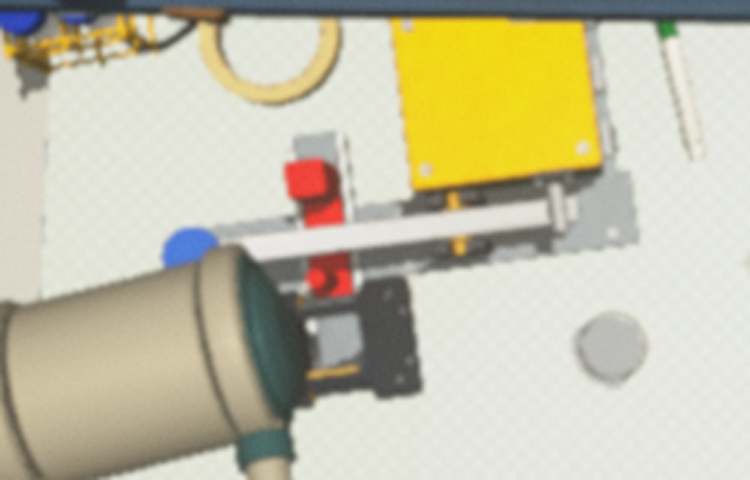

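The tall red part, at (308,178) in the crop, is now fully beyond the lever; the bystanders haven't moved. Moving above the pad.

```bash
python3 -m handwheel '[0.02,-0.02,0,0,255,0.026,-0.028,0,0,255,0.025,-0.028,0,0,255,0,0,0,0,255,0,0,0,0,255]'; python3 w.py 530.5 287.5 130
```

```text
t: 7.88
position: [526.0, 286.5, 163.7]
tcp_rot: [0.997, 0.078, -0.002, 0.001]
ft_force: [-0.0, 0.2, 0.0]
finger_gap: 0.003
finger_force: 0.0
7.88 [526.  286.5 163.7] F [-0.   0.2  0. ] gap 0.0 yaw 8.99 zaxis [-0.003 -0.002 -1.   ] to go(tool mm) [ 4.7 -0.4 33.7]
```

```bash
python3 -m handwheel '[0.004,0,0.015,0,255,0,0,0.015,0,255,0,0,0.004,0,255,0,0,0.004,0,255,0,0,0.004,0,255,0,0,0.004,0,255,0,0,0,0,255]'; python3 w.py 531 288 50;  python3 -m handwheel '[0,-0.001,0.006,0,255,0,-0.001,0.006,0,255,0,-0.001,0.006,0,255,0,-0.001,0.006,0,255,0,0,0.006,0,255,0,0,0,0,255]'; python3 w.py 531 288 50
python3 - <<'E'
from h import *
im,d=bot.read_camera("scene"); cv2.imwrite("pics/s3.png",cv2.resize(im[190:360,180:400,::-1],None,fx=3.5,fy=3.5,interpolation=cv2.INTER_CUBIC))
E
```

```text
t: 8.75
position: [531.5, 288.2, 120.4]
tcp_rot: [0.997, 0.078, 0.001, -0.0]
ft_force: [-1.1, 0.5, 4.3]
finger_gap: 0.001
finger_force: 2.2
8.75 [531.5 288.2 120.4] F [-1.1  0.5  4.3] gap 0.0 yaw 8.98 zaxis [ 0.001  0.001 -1.   ] to go(tool mm) [-0.7  0.2 70.4]
t: 9.5
position: [531.4, 293.9, 91.0]
tcp_rot: [0.997, 0.078, 0.002, -0.002]
ft_force: [-1.7, 3.8, 6.1]
finger_gap: 0.007
finger_force: 3.2
9.5 [531.4 293.9  91. ] F [-1.7  3.8  6.1] gap 0.01 yaw 8.94 zaxis [ 0.003  0.004 -1.   ] to go(tool mm) [-1.5  5.9 41. ]
```

View pics/s3.png

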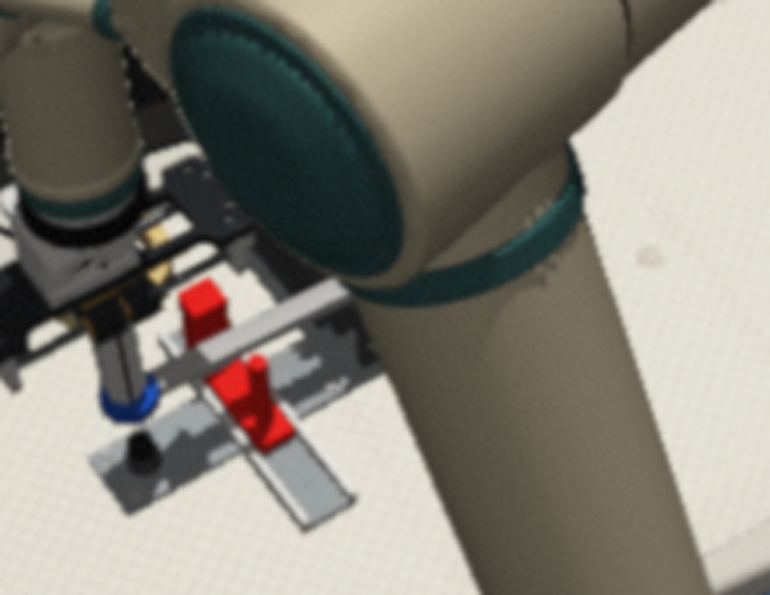

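The tip sits centred on the blue pad (about (130,395) in the crop), the lever is about half pressed and the red block is clear. Continuing down to the stop.

```bash
python3 -m handwheel '[0,0,0.006,0,255,0,0,0.006,0,255,0,0,0.006,0,255,0,0,0.006,0,255,0,0.001,0.006,0,255,0,0.001,0.005,0,255,0,0,0,0,255]'; python3 w.py 531 288 50;  python3 -m handwheel '[0,0,0.003,0,255,0,0,0.003,0,255,0,0,0,0,255,0,0,0,0,255]'; python3 w.py 531 288 50
```

```text
t: 10.42
position: [532.2, 292.3, 56.0]
tcp_rot: [0.997, 0.078, 0.002, -0.002]
ft_force: [0.2, 4.2, 5.3]
finger_gap: 0.004
finger_force: 3.1
10.43 [532.2 292.3  56. ] F [0.2 4.2 5.3] gap 0.0 yaw 8.93 zaxis [ 0.004  0.005 -1.   ] to go(tool mm) [-1.9  4.1  6. ]
t: 10.92
position: [532.5, 291.9, 51.0]
tcp_rot: [0.997, 0.078, 0.002, -0.002]
ft_force: [-2.2, 2.1, 9.1]
finger_gap: 0.003
finger_force: 5.0
10.93 [532.5 291.9  51. ] F [-2.2  2.1  9.1] gap 0.0 yaw 8.94 zaxis [ 0.005  0.004 -1.   ] to go(tool mm) [-2.1  3.6  0.9]
```

```bash
python3 -m handwheel '[0,0,0.003,0,255,0,0,0.002,0,255,0,0,0,0,255,0,0,0,0,255]'; python3 w.py 531 288 50
python3 - <<'E'
from h import *
for n in("scene","top"):
    im,d=bot.read_camera(n); cv2.imwrite(f"pics/{n}4.png",im[...,::-1])
    P=cloud(n,d); hsv=cv2.cvtColor(im,cv2.COLOR_RGB2HSV); m=(hsv[...,0]>20)&(hsv[...,0]<32)&(hsv[...,1]>180)&(P[...,2]>60)&(P[...,2]<250)&(d>0)&(abs(P[...,1]-90)<90)&(P[...,0]<740)
    q=P[m]; print(n,len(q))
    if len(q)>30:
        c=q-np.median(q,0); w=np.linalg.svd(c,full_matrices=False)[2][2]; print(np.median(q,0).round(),q.max(0).round(),"normal",w.round(2),"tilt",np.arccos(abs(w[2])).round(2))
a,b=[cv2.imread(f"pics/{n}4.png") for n in("scene","top")]
cv2.imwrite("pics/both4.png",np.hstack([cv2.resize(a[190:360,180:360],(390,368)),cv2.resize(b[170:330,120:370],(400,368))]))
E
```

```text
t: 11.42
position: [532.8, 291.9, 50.2]
tcp_rot: [0.997, 0.078, 0.004, -0.002]
ft_force: [-6.6, -0.7, 32.2]
finger_gap: 0.003
finger_force: 15.8
11.43 [532.8 291.9  50.2] F [-6.6 -0.7 32.2] gap 0.0 yaw 8.96 zaxis [ 0.007  0.005 -1.   ] to go(tool mm) [-2.3  3.6  0.2]
scene 0
top 2430
[643.  71. 143.] [696. 126. 185.] normal [ 0.1  -0.66  0.74] tilt 0.74
```

View pics/both4.png

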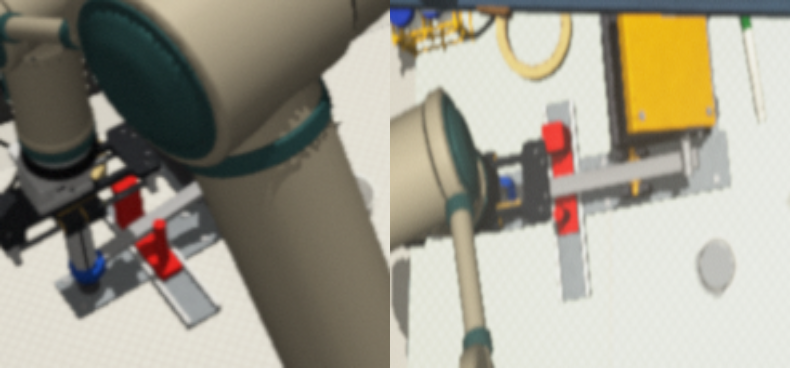

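The pad is on the stop (z 50.2, force rise), the flap is tilted 0.74 rad and the bystanders haven't moved. I'll ease the push a little, let it settle and check.

```bash
python3 -m handwheel '[0,0,-0.0025,0,255,0,0,0,0,255,0,0,0,0,255,0,0,0,0,255,0,0,0,0,255]'; python3 w.py 531 288 50;python3 -m handwheel '[0,0,0,0,255,0,0,0,0,255,0,0,0,0,255,0,0,0,0,255,0,0,0,0,255,0,0,0,0,255,0,0,0,0,255,0,0,0,0,255]'; python3 w.py 531 288 50
```

```text
t: 12.15
position: [532.7, 291.9, 50.5]
tcp_rot: [0.997, 0.078, 0.003, -0.002]
ft_force: [-3.5, 1.2, 20.7]
finger_gap: 0.003
finger_force: 10.3
12.15 [532.7 291.9  50.5] F [-3.5  1.2 20.7] gap 0.0 yaw 8.95 zaxis [ 0.006  0.004 -1.   ] to go(tool mm) [-2.2  3.6  0.5]
t: 13.15
position: [532.7, 291.9, 50.6]
tcp_rot: [0.997, 0.078, 0.003, -0.002]
ft_force: [-4.5, 1.9, 20.6]
finger_gap: 0.006
finger_force: 10.3
13.15 [532.7 291.9  50.6] F [-4.5  1.9 20.6] gap 0.01 yaw 8.95 zaxis [ 0.006  0.004 -1.   ] to go(tool mm) [-2.3  3.6  0.5]
```

Stable at about 21 N on the stop for a full second, so I'm handing in.

```bash
python3 -c "
from workcell import bot
print(bot.job_done())"
```

```text
the job is handed in; nothing more can be done
None
```

I pushed the red block to the end of its track, then pressed the blue pad down to its stop and handed in at about 13 s, holding it there at about 21 N with the flap raised about 0.74 rad; the cameras showed no sign that the beaker, marker or tape had moved.

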